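# Sweep a case seam with the hand probe

### The arm

A 7-joint arm with a two-finger parallel gripper is mounted at the origin on the work surface. World frame = base frame: x ahead of the robot, y to its left, z up, the work surface at z = 0. Lengths are in mm, angles in rad, forces in N, time in s.
With the tool pointing down it reaches from about 425 to 825 mm from the base axis. Payload 3.6 kg.
Tool frame: the origin (TCP) lies midway between the tips of the shut fingers; the grasp point (between the pads) lies 19 mm behind it; z points along the fingers, y is the line along which they close (so a half turn about z gives the same grasp; the last joint's range is limited). The gripper opens to 93 mm and grips with 3 to 60 N. Pads are 15 mm wide; open, the fingers measure 128 mm over their backs; the gripper's body (75 mm by 188 mm) begins 65 mm behind the grasp point.
Start: joints at [-1.365, 0.615, -0.013, 1.423, 0.008, 1.103, -0.04], TCP at [149.924, 632.443, 218.64] pointing down, gripper open.
Joint ranges: [-3.12, 3.12], [-0.3, 2.06], [-1.34, 1.32], [0.26, 2.42], [-1.36, 4.5], [0.01, 1.98], [-2.84, 2.84]. Speed limits (rad/s): [2.79, 2.79, 3.14, 3.14, 3.14, 3.14, 3.14].

### API

Orientations are given as a rotation vector (axis times angle).
In Python, from rig import sensors, imaging, sign_off, nets gives the robot as it stands.
- The arm moves only by the tool jog_arm, never from a script. Its argument "increments" is text: rows parted by semicolons, each of 5 numbers parted by spaces: the shift along the world's x, y, z in mm, then the turn about the world's z in rad, then the finger opening in mm, from 0 to 93. In form: tx ty tz spin hand; .... A call has 1 to 12 rows; each row is the pose to reach, as a shift and turn from the pose commanded when the call began; what a row does not reach only later rows make up. A row lasts 1/8 s, in which the tool goes at most 62.5 mm and 10.7 degrees, less where a joint would pass 70% of its speed; a pose out of reach is approached as far as the arm can. A call with a gripper value outside its range is refused whole. The fingers move at their own pace and stop on an object; "squeeze" is the grip in N (left out, the last holds). Time passes only in rows, so rows that repeat a pose let the fingers close. It gives the time, the measured TCP pose, the force, the opening and the grip force at its end, in the units of the state.
- sensors.get_state(): the state, without advancing time (a new reading comes with each control period).
- imaging.grab_frame(name): name is "scene" or "top" or "wrist"; returns a dict with "image" (480x640x3 uint8, red, green, blue), "depth" (480x640 float32, mm along the optical axis (not along the pixel's ray), 0 where there is no reading), "K" (3x3 intrinsics, pixels), "pose" (4x4, takes a point from camera to world coordinates); the wrist camera has in their place "hand_eye" (4x4, takes a point from camera to tool coordinates, whose origin is the TCP and whose axes are the flange's). Camera axes: x right, y down, z forward; pixel columns grow to the right and rows downward; lengths in mm; the calibration is good to about 2 mm. A picture is of the moment at which its call begins: read the wrist's pose just before it.
- sign_off(): hands the job in; it is judged then, once.
Trained networks look in the newest picture that a camera, given by its name, has taken for a name from the list of things; names that differ only in an ending like _2 or _b are one class to them, and where a whole thing is asked for, a point or a joint stands for the part that bears it (a point fixed in the world has none). Each returns a list of dicts, best first, with "score" (0 to 1); they miss things now and then, are a little off and sometimes report something else, mostly with a low value. They report only what shows in the picture. A call takes as long as a camera call.
- nets.recognise(query, camera): "bbox" ([left, top, right, bottom] in pixels, round what is visible of it).
- nets.outline_of(query, camera): "region" (480x640 bool, what is visible of it) and "bbox" ([left, top, right, bottom] in pixels, round what is visible of it).
- nets.mark_of(query, camera): "point" ([column, row] in pixels: a listed point, or the origin of a listed thing).
The state is a dict: "t": time; "joint_pos": joint angles; "dq": joint speeds; "joint_efforts": joint torques, N m; "tool_pos": TCP position; "ee_rot": TCP orientation; "ft_force": force on the tool from outside, world axes, zero at the start; "moment": the same for the moment, N m; "grip_width": opening from 0.0 (shut) to 1.0 (fully open); "grasp_force": force on a finger pad.
Only numpy, scipy, OpenCV 4.12 (cv2) and the standard library are available. Lean on these libraries where they do the work, as an engineer would, in place of code of your own. Each camera call takes 0.05 s, during which the arm holds its last target. There are 200 camera calls.

### The job

Take the hand probe from its stand and check the lid seam of the long audio case for leakage: starting at the end with the knobs, guide the probe's tip slowly (about 3 cm per second) along the whole dark seam to the plain end, following just above it by half a centimetre or so without pressing on the case. Then put the probe back in its stand and let go, with the case and the short slotted unit left where they were.

Things in the scene. Friction and masses are not known exactly. Their poses are not given: they have to be found in the camera images.
- probe: Hand probe (stylus), 136 mm long, 0.12 kg, standing upright in its stand, tip down. From the tip: a thin metal rod 10 mm in diameter and 70 mm long (its last 8 mm taper to a 4 mm point), a flat round black guard 60 mm in diameter from 70 to 76 mm, and a round aluminium handle 24 mm in diameter from 76 to 136 mm, to be gripped from above near 112 mm. Origin at the very tip; z points from the tip up the handle. It is round, so its yaw does not matter.
- stand: Probe stand, a fixed grey plastic block 90 x 90 mm and 85 mm high with one round upright hole right through its centre, 34 mm in diameter. The probe's rod hangs in the hole and its guard rests on the block's top, so the parked tip is 15 mm above the table. Origin at the centre of the underside, z up.
- case: The long audio case: an aluminium box 200 mm long (its x), 110 mm wide (its y) and 44 mm high, loose on the table, 0.95 kg. Its two half shells meet in a straight dark seam 4 mm wide, level with the top, running the whole length of the top along the middle (y = 0, z = 44 mm). Two black knobs 24 mm in diameter stick out 18 mm from the black panel at its +x end; the -x end is plain. Origin at the centre of the underside, z up.
- vented: Bystander: a shorter aluminium unit 140 x 120 mm and 44 mm high with six short dark slots across its top, no seam, and three knobs at its +x end. It stands loose on the table, 0.9 kg, and is to be left alone. Origin at the centre of the underside, z up.

How it is judged (in metres and radians):
On the way, in this order (a step that is already met when the one before it is completed fails the run):
1. the probe's tip is over the seam at the knob end (within 15 mm sideways, at most 16 mm above it) (x of probe in the frame of case between 0.068 and 0.125 m and y of probe in the frame of case between -0.015 and 0.015 m and z of probe in the frame of case between 0.036 and 0.06 m), for 0.12 s.
2. the tip passes slowly over the seam 50 mm before its middle, within the same limits (x of probe in the frame of case between 0.04 and 0.06 m and y of probe in the frame of case between -0.015 and 0.015 m and z of probe in the frame of case between 0.036 and 0.06 m), for 0.12 s.
3. the tip passes slowly over the seam 25 mm before its middle, within the same limits (x of probe in the frame of case between 0.015 and 0.035 m and y of probe in the frame of case between -0.015 and 0.015 m and z of probe in the frame of case between 0.036 and 0.06 m), for 0.12 s.
4. the tip passes slowly over the seam at its middle, within the same limits (x of probe in the frame of case between -0.01 and 0.01 m and y of probe in the frame of case between -0.015 and 0.015 m and z of probe in the frame of case between 0.036 and 0.06 m), for 0.12 s.
5. the tip passes slowly over the seam 25 mm past its middle, within the same limits (x of probe in the frame of case between -0.035 and -0.015 m and y of probe in the frame of case between -0.015 and 0.015 m and z of probe in the frame of case between 0.036 and 0.06 m), for 0.12 s.
6. the tip passes slowly over the seam 50 mm past its middle, within the same limits (x of probe in the frame of case between -0.06 and -0.04 m and y of probe in the frame of case between -0.015 and 0.015 m and z of probe in the frame of case between 0.036 and 0.06 m), for 0.12 s.
7. the tip is over the seam at the plain end, within the same limits (x of probe in the frame of case between -0.125 and -0.068 m and y of probe in the frame of case between -0.015 and 0.015 m and z of probe in the frame of case between 0.036 and 0.06 m), for 0.12 s.
At the end, for the whole second after the job is handed in: The probe hangs at rest in the stand's hole, tip within 20 mm of the stand's axis, guard on the block (tip 8 to 22 mm above the stand's underside), upright within 10 degrees; the long case and the slotted unit lie within 25 mm of where they were (horizontal distance between probe and stand below 0.02 m and z of probe in the frame of stand between 0.008 and 0.022 m and angle between probe's own z axis and vertical below 0.17 rad and linear speed of probe below 0.03 m/s and distance of each of case, vented from where it was at the start of the episode below 0.025 m); the robot touches nothing.
It fails at once if the probe presses on the long case with more than 20 N (contact force between probe and case above 20 N).
It fails at once if the long case or the slotted unit is shoved more than 25 mm (not (distance of case from where it was at the start of the episode below 0.025 m) or not (distance of vented from where it was at the start of the episode below 0.025 m)).
It also fails if it takes over 61 s, if anything falls off the work surface, if the arm or the gripper's body presses on something with over 40 N, if the wrist force passes 120 N, or if a joint passes its speed limit or range.

## Working session

There is one attempt and no reset: what is moved stays moved. The work goes in short steps, Python scripts to look and compute and a tool call to move; the robot and the scene stay as the last step left them, time stands still between calls to the robot, and variables do not carry over. Pictures are saved under pics/ and viewed, at most 10 in all, crops included, and the job is handed in when it is done.

Besides the shell and the picture viewer there is one more tool, called after "Call:" by a JSON object that holds its "op" and its "data", one argument or row to a line. jog_arm: Moves the arm, as the interface text tells. Its arguments: {"type":"object","properties":{"increments":{"type":"string"},"squeeze":{"type":"number"}},"required":["increments"]}

```bash
mkdir -p pics
cat > h.py <<'E'
import numpy as np, cv2
from rig import sensors, imaging, sign_off, nets
def cloud(f):
    d=f["depth"];v,u=np.mgrid[:480,:640];K=f["K"]
    p=np.stack([(u-K[0,2])*d/K[0,0],(v-K[1,2])*d/K[1,1],d],-1)
    return p@f["pose"][:3,:3].T+f["pose"][:3,3]
def save(f,n): cv2.imwrite("pics/"+n,f["image"][...,::-1])
E
python3 - <<'E'
from h import *
print(sensors.get_state())
for c in ["top","scene"]:
    f=imaging.grab_frame(c); save(f,c+"1.png"); P=cloud(f); ok=f["depth"]>0
    print(c,f["pose"].round(2).tolist())
    for q in ["probe","stand","case","vented"]:
        for r in nets.outline_of(q,c)[:2]:
            m=r["region"]&ok; p=P[m]
            if len(p)==0: print(q,'none');continue
            zt=np.percentile(p[:,2],95); t=p[abs(p[:,2]-zt)<6]
            rect=cv2.minAreaRect(t[:,:2].astype(np.float32))
            print(c,q,round(r["score"],2),r["bbox"],"ztop",zt.round(1),"med",np.median(t,0).round(1),"rect",np.round(rect[0],1),np.round(rect[1],1),round(rect[2],1))
E
```

```text
{'t': 0.0, 'joint_pos': array([-1.36448385,  0.61589006, -0.0126461 ,  1.42489654,  0.00810811,
        1.10342117, -0.0403993 ]), 'dq': array([-1.28592176e-03, -7.19987701e-05, -4.95123370e-04,  1.82169371e-03,
       -1.17159300e-03,  6.11983486e-04,  1.94361741e-03]), 'joint_efforts': array([-1.76259814e-04, -4.58942735e+01,  2.09014895e-01, -1.65745157e+01,
       -6.11458160e-02,  2.06881313e-02,  2.34037661e-04]), 'tool_pos': array([149.75780204, 631.68905879, 217.50082259]), 'ee_rot': array([-0.36469547, -3.12007785,  0.00400627]), 'ft_force': array([-0.83550109,  0.14823145, -0.89804076]), 'moment': array([ 0.02705056, -0.01835423,  0.00501207]), 'grasp_force': 0.0, 'grip_width': 1.0034961130839573}
top [[-0.03, -0.98, 0.2, 406.54], [-1.0, 0.03, -0.01, -10.07], [0.01, -0.2, -0.98, 704.11], [0.0, 0.0, 0.0, 1.0]]
top probe 0.7 [268.7, 175.5, 315.6, 219.0] ztop 151.5 med [594.6   2.  150.9] rect [595.2   1.5] [21.6 22.7] 35.4
top stand 0.65 [250.8, 159.1, 330.8, 249.3] ztop 86.5 med [596.    2.9  85. ] rect [598.4   2.1] [90.  91.1] 79.6
top case 0.89 [79.6, 188.4, 206.7, 359.2] ztop 45.7 med [505.8 204.8  43.9] rect [510.5 206.3] [201.5 111. ] 18.1
top vented 0.77 [395.9, 170.7, 502.7, 299.4] ztop 45.9 med [ 546.  -208.7   44. ] rect [ 549.  -209.7] [120.1 142. ] 74.9
scene [[0.48, 0.71, -0.52, 1104.16], [0.88, -0.39, 0.29, -301.04], [0.01, -0.59, -0.81, 902.35], [0.0, 0.0, 0.0, 1.0]]
scene probe 0.62 [299.6, 211.9, 335.9, 252.1] ztop 153.0 med [598.1   0.8 152.4] rect [596.9   2.4] [21.3 22.8] 36.9
scene stand 0.81 [283.1, 213.3, 355.8, 294.8] ztop 88.7 med [612.8  -7.4  86.8] rect [596.6   2.5] [91.2 94. ] 79.8
scene vented 0.82 [150.9, 243.2, 237.1, 347.1] ztop 48.2 med [ 551.9 -211.    45.9] rect [ 548.1 -209.6] [119.9 144.5] 74.8
```

View pics/top1.png

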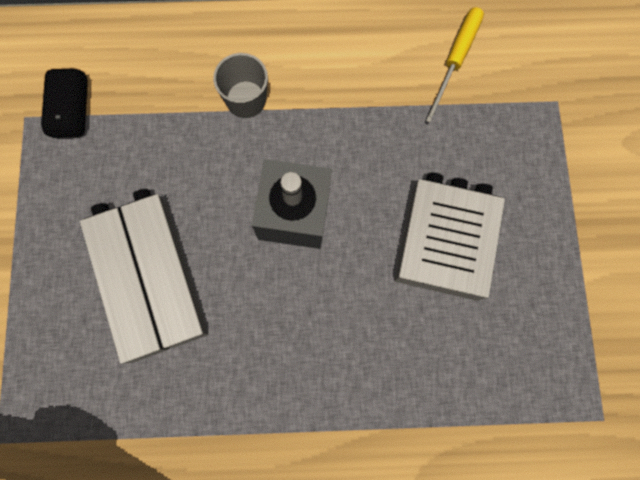

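Run:
```python
from h import *
from scipy.spatial.transform import Rotation as R
s=sensors.get_state(); M=R.from_rotvec(s["ee_rot"]).as_matrix(); print(M.round(3))
f=imaging.grab_frame("top");P=cloud(f);ok=f["depth"]>0
m=nets.outline_of("case","top")[0]["region"]&ok&(abs(P[...,2]-44)<5)
p=P[m][:,:2].astype(np.float32); r=cv2.minAreaRect(p); print(r, cv2.boxPoints(r).round(1).tolist())
g=cv2.cvtColor(f["image"],cv2.COLOR_RGB2GRAY)
c=np.array(r[0]); a=np.radians(r[2]); 
for sgn in [0]:
    e=np.array([np.cos(a),np.sin(a)]); n=np.array([-e[1],e[0]])
    q=P[...,:2]-c; x=q@e; y=q@n
    k=m&(abs(x)<85)&(abs(y)<15)&(g<110)
    print(k.sum(), cv2.fitLine(P[k][:,:2].astype(np.float32),cv2.DIST_HUBER,0,.01,.01).ravel(), [np.median(y[k&(abs(x-t)<10)]) for t in(-70,-35,0,35,70)])
for t in (-1,1):
    w=ok&(P[...,2]>5)&(abs(y)<50)&(x*t>95)&(x*t<140); print(t,w.sum(),(x[w]*t).max() if w.any() else 0)
```

```text
[[-0.973  0.231 -0.   ]
 [ 0.231  0.973 -0.   ]
 [-0.    -0.    -1.   ]]
((510.70947265625, 206.10682678222656), (202.0048370361328, 110.73435974121094), 18.204782485961914) [[397.5, 227.10000610351562], [432.1000061035156, 122.0], [624.0, 185.10000610351562], [589.4000244140625, 290.29998779296875]]
465 [9.4987768e-01 3.1262186e-01 5.0914175e+02 2.0674673e+02] [np.float64(0.910610596997375), np.float64(0.9426695445323969), np.float64(1.2576582948502542), np.float64(1.1419972798423146), np.float64(1.1101837457475683)]
-1 582 101.03516065042672
1 538 117.33018378744684
```

The top view shows the case with its knobs at the far end (cols 80–205, rows 190–360), the stand with the probe at (292,185), and the slotted unit on the right at (450,240). The sizes and heights match the given ones. I'll move above the probe.

Call:
{"op": "jog_arm", "data": {
  "increments": "30 -42 0 0 93;80 -113 0 0 93;120 -170 0 0 93;160 -226 0 0 93;200 -282 0 0 93;240 -339 0 0 93;280 -395 0 0 93;320 -452 0 0 93;360 -508 0 0 93;400 -565 0 0 93;430 -607 0 0 93;446 -630 0 0 93"
}}

```text
t: 2.1
tool_pos: [578.2, 27.7, 219.0]
ee_rot: [0.364, 3.12, 0.001]
ft_force: [0.6, 1.3, 0.2]
grip_width: 1.0
grasp_force: 0.0
```

Call:
{"op": "jog_arm", "data": {
  "increments": "0 0 0 0 93;0 0 0 0 93"
}}

```text
t: 2.35
tool_pos: [576.7, 29.9, 218.5]
ee_rot: [-0.365, -3.12, -0.001]
ft_force: [0.5, 0.2, -0.1]
grip_width: 0.999
grasp_force: 0.0
```

Run:
```python
from h import *
from scipy.spatial.transform import Rotation as R
s=sensors.get_state(); f=imaging.grab_frame("wrist"); save(f,"w1.png")
T=np.eye(4);T[:3,:3]=R.from_rotvec(s["ee_rot"]).as_matrix();T[:3,3]=s["tool_pos"]
f["pose"]=T@f["hand_eye"]; P=cloud(f); print(s["t"],s["tool_pos"],s["ft_force"],f["hand_eye"].round(2).tolist())
for q in ["probe","stand"]:
  for r in nets.outline_of(q,"wrist")[:2]:
    p=P[r["region"]&(f["depth"]>0)]
    for lo,hi in [(143,158),(85,98),(78,92)]:
        t=p[(p[:,2]>lo)&(p[:,2]<hi)]
        if len(t)>20: print(q,r["score"],lo,len(t),np.median(t,0).round(1),[np.round(k,1) for k in cv2.minAreaRect(t[:,:2].astype(np.float32))])
```

```text
2.35 [576.72309111  29.89569349 218.46496629] [ 0.48713068  0.18779873 -0.05117883] [[0.0, -0.97, -0.24, 65.4], [1.0, 0.0, -0.0, -0.15], [0.0, -0.24, 0.97, -166.59], [0.0, 0.0, 0.0, 1.0]]
probe 0.84 143 1175 [592.9   3.6 151.3] [array([593.7,   3. ]), array([22.6, 22.7]), np.float64(18.6)]
probe 0.84 85 3044 [585.6  10.1  91.4] [array([592.3,   3.9]), array([59.1, 54.9]), np.float64(62.5)]
probe 0.84 78 2348 [585.7  10.4  91.2] [array([592.3,   3.9]), array([59.1, 54.9]), np.float64(62.5)]
stand 0.73 85 6109 [588.3   8.1  85.7] [array([596.4,   3. ]), array([89.9, 90.3]), np.float64(79.6)]
stand 0.73 78 8177 [588.2   8.3  85.5] [array([596.6,   2.9]), array([90.2, 90.8]), np.float64(79.6)]
```

Call:
{"op": "jog_arm", "data": {
  "increments": "9 -14 0 0 93;18 -27 0 0 93;18 -27 -10 0 93;18 -27 -30 0 93;18 -27 -50 0 93;18 -27 -70 0 93;18 -27 -90 0 93;18 -27 -103 0 93;18 -27 -110 0 93;18 -27 -110 0 93;18 -27 -110 0 93",
  "squeeze": 30
}}

```text
t: 3.88
tool_pos: [595.6, 2.2, 109.3]
ee_rot: [0.365, 3.119, 0.0]
ft_force: [0.2, -0.1, 0.1]
grip_width: 1.0
grasp_force: 0.0
```

Call:
{"op": "jog_arm", "data": {
  "increments": "0 0 0 0 60;0 0 0 0 40;0 0 0 0 30;0 0 0 0 22;0 0 0 0 15;0 0 0 0 15;0 0 0 0 15;0 0 0 0 15;0 0 0 0 15;0 0 0 0 15",
  "squeeze": 30
}}

```text
t: 5.12
tool_pos: [595.1, 2.3, 108.6]
ee_rot: [-0.365, -3.12, -0.0]
ft_force: [0.4, 0.2, 0.0]
grip_width: 0.255
grasp_force: 30.0
```

Call:
{"op": "jog_arm", "data": {
  "increments": "0 0 10 0 15;0 0 25 0 15;0 0 45 0 15;0 0 65 0 15;0 0 85 0 15;0 0 100 0 15;0 0 105 0 15;0 0 105 0 15"
}}

```text
t: 6.12
tool_pos: [594.9, 2.2, 213.7]
ee_rot: [0.365, 3.12, -0.0]
ft_force: [0.0, -0.4, -0.6]
grip_width: 0.252
grasp_force: 30.0
```

Call:
{"op": "jog_arm", "data": {
  "increments": "0 10 0 0 15;1 30 0 0 15;2 55 0 0 15;3 80 0 0 15;4 105 0 0 15;5 130 0 0 15;6 155 0 0 15;7 180 0 0 15;8 205 0 0 15;8 225 0 0 15;8 235 0 0 15;8 235 0 0 15"
}}

```text
t: 7.62
tool_pos: [602.8, 237.9, 213.5]
ee_rot: [-0.363, -3.12, 0.0]
ft_force: [-0.2, -0.3, 0.1]
grip_width: 0.252
grasp_force: 30.0
```

```bash
cat > look.py <<'E'
from h import *
import sys
s=sensors.get_state(); tp=s["tool_pos"]; print(s["t"],tp,s["ft_force"],s["grip_width"])
def proj(f,p):
    q=np.linalg.inv(f["pose"])@np.append(p,1); return (f["K"]@(q[:3]/q[2]))[:2].round(1)
for c in ["scene","top"]:
    f=imaging.grab_frame(c); P=cloud(f)
    tip=tp-[0,0,93]; u=proj(f,tip); print(c,"pred tip px",u,"at zero above seam",proj(f,[tip[0],tip[1],44]),"seam ends",proj(f,[605.4,238.3,44]),proj(f,[415.4,175.9,44]))
    for r in nets.mark_of("probe",c)[:1]: print("net tip",r)
    for r in nets.outline_of("case",c)[:1]:
        t=P[r["region"]&(f["depth"]>0)&(abs(P[...,2]-45)<5)]; print("case",r["score"],cv2.minAreaRect(t[:,:2].astype(np.float32)))
    x,y=np.clip(u.astype(int),[130,110],[510,370]); im=f["image"][y-110:y+110,x-130:x+130,::-1]
    cv2.imwrite(f"pics/{sys.argv[1]}_{c}.png",cv2.resize(im,None,fx=2.5,fy=2.5,interpolation=cv2.INTER_CUBIC)); print("crop origin",x-130,y-110)
a,b=[cv2.imread(f"pics/{sys.argv[1]}_{c}.png") for c in("scene","top")]
cv2.imwrite(f"pics/{sys.argv[1]}.png",cv2.resize(np.hstack([a,b]),(800,340)))
E
python3 look.py l1
```

```text
7.625 [602.83880671 237.86254908 213.47284965] [-0.21399382 -0.29666267  0.1348111 ] 0.252335275401987
scene pred tip px [441.1 178.4] at zero above seam [433.5 206.7] seam ends [434.5 207.5] [350.7 152.6]
net tip {'point': [440.3, 178.3], 'score': 0.75}
crop origin 311 68
top pred tip px [ 94.7 189.8] at zero above seam [118.  207.3] seam ends [117.8 205.5] [160.8 347.7]
net tip {'point': [97.1, 191.3], 'score': 0.67}
case 0.65 ((510.4548034667969, 206.1904296875), (201.5724334716797, 110.6827392578125), 18.20587158203125)
crop origin 0 79
```

View pics/l1.png

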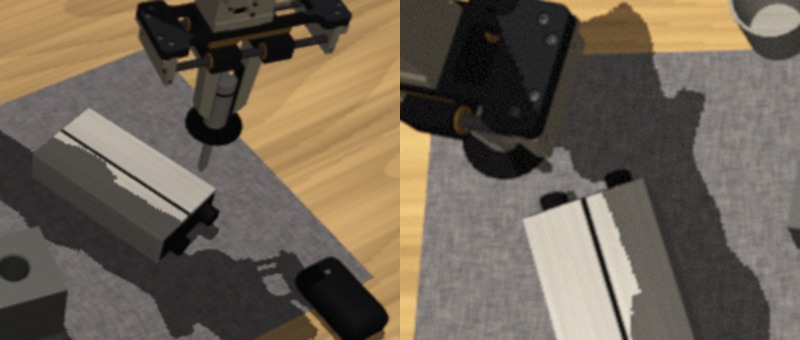

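The scene crop (left) shows the tip hanging at about (205,165) above the knob end of the seam. It agrees with the prediction, so I'm descending.

Call:
{"op": "jog_arm", "data": {
  "increments": "0 0 -12 0 15;0 0 -27 0 15;0 0 -42 0 15;0 0 -54 0 15;0 0 -62 0 15;0 0 -62 0 15"
}}

```text
t: 8.68
tool_pos: [602.7, 237.1, 150.8]
ee_rot: [-0.365, -3.119, 0.001]
ft_force: [-0.0, 0.9, -2.4]
grip_width: 0.256
grasp_force: 30.0
```

```bash
python3 look.py l2
```

```text
8.675 [602.67835209 237.14287865 150.82094167] [-0.04401865  0.90600733 -2.40835841] 0.25566230480689706
scene pred tip px [434.4 201.9] at zero above seam [433.1 206.8] seam ends [434.5 207.5] [350.7 152.6]
net tip {'point': [432.2, 203.2], 'score': 0.84}
case 0.68 ((517.4638671875, 208.88409423828125), (218.7200927734375, 114.60942840576172), 17.931827545166016)
crop origin 304 91
top pred tip px [114.7 204.5] at zero above seam [118.6 207.4] seam ends [117.8 205.5] [160.8 347.7]
net tip {'point': [113.4, 201.2], 'score': 0.78}
case 0.59 ((510.6172180175781, 206.05764770507812), (201.58749389648438, 110.46526336669922), 18.315162658691406)
crop origin 0 94
```

View pics/l2.png

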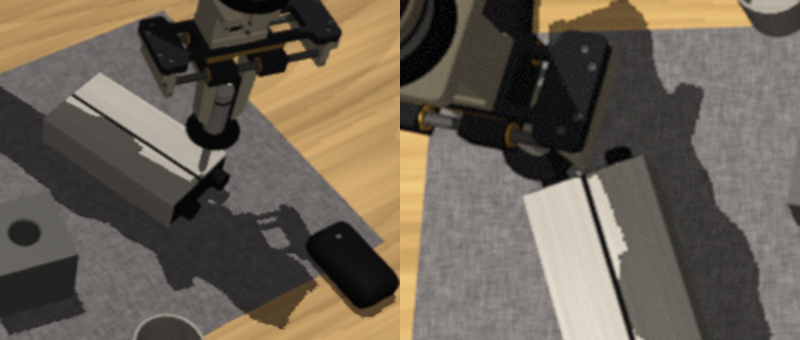

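The tip sits right over the seam's knob end, at about (203,172) in the scene crop. I'll lower it the last 7 mm and start the scan.

Call:
{"op": "jog_arm", "data": {
  "increments": "0 0 -4 0 15;0 0 -7 0 15;0 0 -7 0 15;0 0 -7 0 15;-3.6 -1.2 -7 0 15;-7.1 -2.3 -7 0 15;-10.7 -3.5 -7 0 15;-14.2 -4.7 -7 0 15;-17.8 -5.9 -7 0 15;-21.4 -7 -7 0 15;-24.9 -8.2 -7 0 15;-28.5 -9.4 -7 0 15"
}}

```text
t: 10.48
tool_pos: [574.3, 227.8, 144.7]
ee_rot: [0.365, 3.12, -0.0]
ft_force: [1.0, -0.1, -1.3]
grip_width: 0.254
grasp_force: 30.0
```

Call:
{"op": "jog_arm", "data": {
  "increments": "-3.6 -1.2 0 0 15;-7.1 -2.3 0 0 15;-10.7 -3.5 0 0 15;-14.2 -4.7 0 0 15;-17.8 -5.9 0 0 15;-21.4 -7 0 0 15;-24.9 -8.2 0 0 15;-28.5 -9.4 0 0 15;-32.1 -10.5 0 0 15;-35.6 -11.7 0 0 15;-39.2 -12.9 0 0 15;-42.7 -14.1 0 0 15"
}}

```text
t: 11.98
tool_pos: [531.6, 213.7, 144.6]
ee_rot: [-0.365, -3.12, 0.0]
ft_force: [0.2, 0.1, -1.6]
grip_width: 0.25
grasp_force: 30.0
```

Call:
{"op": "jog_arm", "data": {
  "increments": "-3.6 -1.2 0 0 15;-7.1 -2.3 0 0 15;-10.7 -3.5 0 0 15;-14.2 -4.7 0 0 15;-17.8 -5.9 0 0 15;-21.4 -7 0 0 15;-24.9 -8.2 0 0 15;-28.5 -9.4 0 0 15;-32.1 -10.5 0 0 15;-35.6 -11.7 0 0 15;-39.2 -12.9 0 0 15;-42.7 -14.1 0 0 15"
}}

```text
t: 13.48
tool_pos: [488.9, 199.6, 144.7]
ee_rot: [0.365, 3.12, -0.0]
ft_force: [0.0, 0.0, -1.0]
grip_width: 0.251
grasp_force: 30.0
```

```bash
python3 look.py l3
```

```text
13.475 [488.91648379 199.5628943  144.65153657] [ 0.0089868   0.04959784 -1.04511024] 0.25135920382953075
scene pred tip px [382.  170.3] at zero above seam [381.6 173.1] seam ends [434.5 207.5] [350.7 152.6]
net tip {'point': [379.7, 171.2], 'score': 0.56}
case 0.94 ((515.7835693359375, 208.42587280273438), (215.83993530273438, 114.23836517333984), 18.896638870239258)
crop origin 252 60
top pred tip px [142.  290.1] at zero above seam [143.9 290.8] seam ends [117.8 205.5] [160.8 347.7]
case 0.87 ((510.56756591796875, 205.93565368652344), (201.60414123535156, 110.07839965820312), 18.142196655273438)
crop origin 12 180
```

View pics/l3.png

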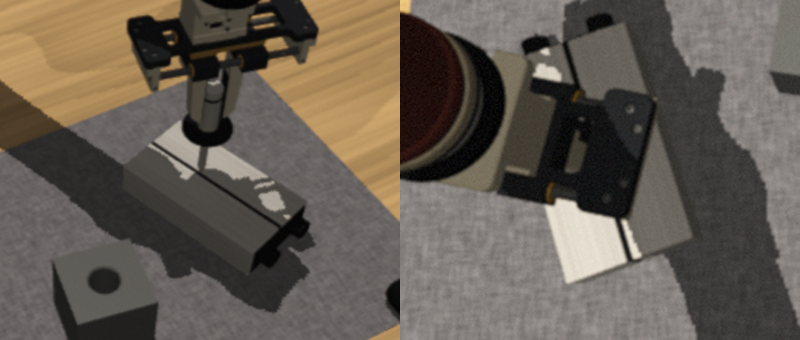

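The tip is still just above the seam at (200,172) in the scene crop, and the case hasn't moved. Continuing.

Call:
{"op": "jog_arm", "data": {
  "increments": "-3.6 -1.2 0 0 15;-7.1 -2.3 0 0 15;-10.7 -3.5 0 0 15;-14.2 -4.7 0 0 15;-17.8 -5.9 0 0 15;-21.4 -7 0 0 15;-24.9 -8.2 0 0 15;-28.5 -9.4 0 0 15;-32.1 -10.5 0 0 15;-35.6 -11.7 0 0 15;-39.2 -12.9 0 0 15;-42.7 -14.1 0 0 15"
}}

```text
t: 15.28
tool_pos: [446.2, 185.5, 144.7]
ee_rot: [-0.365, -3.12, 0.0]
ft_force: [-0.1, -0.4, -2.5]
grip_width: 0.253
grasp_force: 30.0
```

Call:
{"op": "jog_arm", "data": {
  "increments": "-3.6 -1.2 0 0 15;-7.1 -2.3 0 0 15;-10.7 -3.5 0 0 15;-14.2 -4.7 0 0 15;-17.8 -5.9 0 0 15;-21.4 -7 0 0 15;-24.9 -8.2 0 0 15;-28.5 -9.4 0 0 15;-28.5 -9.4 0 0 15;-28.5 -9.4 0 0 15;-28.5 -9.4 0 0 15"
}}

```text
t: 16.65
tool_pos: [418.1, 176.2, 144.7]
ee_rot: [0.365, 3.12, 0.0]
ft_force: [-0.5, 0.2, -1.0]
grip_width: 0.256
grasp_force: 30.0
```

Call:
{"op": "jog_arm", "data": {
  "increments": "0 0 8 0 15;0 0 22 0 15;0 0 38 0 15;0 0 54 0 15;0 0 65 0 15;0 0 69 0 15"
}}

```text
t: 17.4
tool_pos: [418.2, 176.3, 214.4]
ee_rot: [0.365, 3.119, 0.001]
ft_force: [-0.1, 0.0, -1.3]
grip_width: 0.254
grasp_force: 30.0
```

Call:
{"op": "jog_arm", "data": {
  "increments": "8 -8 0 0 15;25 -24 0 0 15;45 -44 0 0 15;65 -63 0 0 15;85 -83 0 0 15;105 -102 0 0 15;125 -122 0 0 15;145 -141 0 0 15;163 -159 0 0 15;174 -170 0 0 15;178.5 -173.5 0 0 15;178.5 -173.5 0 0 15"
}}

```text
t: 18.9
tool_pos: [596.1, 3.0, 213.3]
ee_rot: [-0.364, -3.119, -0.0]
ft_force: [-0.1, 0.4, -0.7]
grip_width: 0.251
grasp_force: 30.0
```

Call:
{"op": "jog_arm", "data": {
  "increments": "0 0 -5 0 15;0 0 -12 0 15;0 0 -12 0 15"
}}

```text
t: 19.27
tool_pos: [595.6, 3.1, 200.8]
ee_rot: [-0.363, -3.118, 0.0]
ft_force: [0.3, 0.1, -1.7]
grip_width: 0.255
grasp_force: 30.0
```

```bash
python3 look.py l4
```

```text
19.275 [595.60171908   3.11969502 200.80473089] [ 0.31273602  0.09262382 -1.70896335] 0.2550387420659733
scene pred tip px [319.4 232.5] at zero above seam [318.7 254.8] seam ends [434.5 207.5] [350.7 152.6]
net tip {'point': [319.5, 233.7], 'score': 0.84}
case 0.72 ((516.235107421875, 208.47219848632812), (214.1253204345703, 114.55902099609375), 18.366865158081055)
crop origin 189 122
top pred tip px [291.1 192.6] at zero above seam [292.6 207. ] seam ends [117.8 205.5] [160.8 347.7]
crop origin 161 82
```

View pics/l4.png

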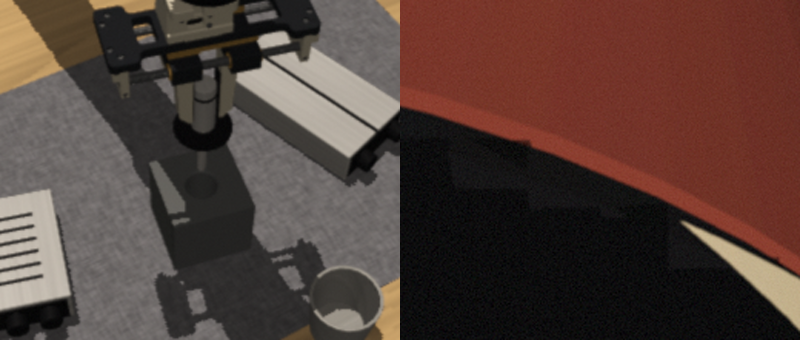

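The tip at (203,170) is lined up above the hole at (202,187). Inserting.

Call:
{"op": "jog_arm", "data": {
  "increments": "0 0 -6 0 15;0 0 -14 0 15;0 0 -22 0 15;0 0 -30 0 15;0 0 -38 0 15;0 0 -46 0 15;0 0 -54 0 15;0 0 -62 0 15;0 0 -70 0 15;0 0 -76 0 15;0 0 -80 0 15;0 0 -80 0 15"
}}

```text
t: 21.08
tool_pos: [596.3, 2.6, 121.4]
ee_rot: [-0.365, -3.12, 0.0]
ft_force: [0.1, 0.6, -1.4]
grip_width: 0.255
grasp_force: 30.0
```

Call:
{"op": "jog_arm", "data": {
  "increments": "0 0 -4 0 15;0 0 -7 0 15;0 0 -9 0 15;0 0 -10.5 0 15;0 0 -11 0 15;0 0 -11 0 15"
}}

```text
t: 21.82
tool_pos: [596.5, 2.6, 110.7]
ee_rot: [0.365, 3.12, -0.0]
ft_force: [-0.2, -0.4, -1.3]
grip_width: 0.255
grasp_force: 30.0
```

Call:
{"op": "jog_arm", "data": {
  "increments": "0 0 -1 0 15;0 0 -1.5 0 15;0 0 -1.5 0 15;0 0 -1.5 0 26;0 0 -1.5 0 30;0 0 -1.5 0 40;0 0 -1.5 0 60;0 0 -1.5 0 80;0 0 -1.5 0 93;0 0 -1.5 0 93;0 0 -1.5 0 93;0 0 -1.5 0 93"
}}

```text
t: 23.32
tool_pos: [596.4, 2.6, 109.2]
ee_rot: [-0.365, -3.12, 0.0]
ft_force: [-1.2, -0.2, 0.1]
grip_width: 0.987
grasp_force: 0.0
```

Call:
{"op": "jog_arm", "data": {
  "increments": "0 0 8 0 93;0 0 25 0 93;0 0 45 0 93;0 0 70 0 93;0 0 100 0 93;0 0 125 0 93;0 0 140 0 93;0 0 140 0 93;0 0 140 0 93"
}}

```text
t: 24.45
tool_pos: [595.8, 2.7, 248.3]
ee_rot: [-0.364, -3.118, 0.0]
ft_force: [0.2, -0.1, -0.9]
grip_width: 0.997
grasp_force: 0.0
```

Run:
```python
from h import *
print(sensors.get_state()["t"],sensors.get_state()["tool_pos"])
f=imaging.grab_frame("scene");P=cloud(f)
cv2.imwrite("pics/end.png",f["image"][130:350,130:450,::-1].repeat(2,0).repeat(2,1))
for q in ["probe","stand","vented","case"]:
  for r in nets.outline_of(q,"scene")[:1]:
    t=P[r["region"]&(f["depth"]>0)]; z=np.percentile(t[:,2],95); t=t[abs(t[:,2]-z)<6]; print(q,z,cv2.minAreaRect(t[:,:2].astype(np.float32)))
```

```text
24.45 [595.76356078   2.67703514 248.25170662]
probe 153.16799213919808 ((597.7869262695312, 2.0519180297851562), (21.960466384887695, 22.637210845947266), 60.96207809448242)
stand 88.58442768757604 ((597.2140502929688, 2.6390113830566406), (91.70838165283203, 92.63845825195312), 79.21826934814453)
vented 48.35011435031522 ((548.4312133789062, -209.61968994140625), (119.84031677246094, 143.82603454589844), 74.96992492675781)
case 48.22178371232362 ((509.87109375, 205.73880004882812), (201.45045471191406, 115.24683380126953), 17.849885940551758)
```

View pics/end.png

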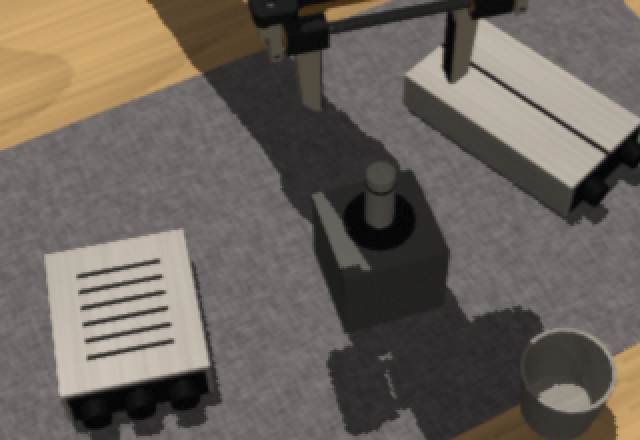

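The probe stands upright in its stand at (380,200). The gripper is clear, and the case and the slotted unit haven't moved.

```bash
python3 -c "
from rig import sign_off
print(sign_off())"
```

```text
the job is handed in; nothing more can be done
None
```

I guided the probe along the whole seam from the knob end to the plain end at about 3 cm/s, roughly 7 mm above it by my estimate, then put it back in its stand and handed the job in; the case and the slotted unit had not moved, though the hand-in returned no verdict.

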